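# Nudge a ball bearing into its seat and swing the keeper over it

## Robot

A 6-joint arm with a two-finger parallel gripper is mounted at the origin on a cart in front of the work surface, level with it; the furniture and walls round the work are solid. World frame = base frame: x ahead of the robot, y to its left, z up, the work surface at z = 0. Lengths are in m, angles in rad, forces in N, time in s.
With the tool pointing down it reaches from about 0.35 to 0.775 m from the base axis. Payload 7.3 kg.
Tool frame: the origin (TCP) lies on the centre line of the jaws, within the pads' length; the fingertips stand 14 mm ahead of it and the grasp point (between the pads) lies 5 mm behind it; z points along the fingers, y is the direction in which the jaws open and shut (so a half turn about z gives the same grasp; the last joint's range is limited). The gripper opens to 92 mm and grips with 3 to 60 N. Pads are 19 mm wide; open, the fingers measure 130 mm over their backs; the gripper's body (75 mm by 190 mm) begins 47 mm behind the grasp point.
Start: joints at [-1.351, 0.342, 1.524, -0, 1.275, -0.146], TCP at [0.188, -0.49, 0.241] pointing down, gripper open.
Joint ranges: [-2.53, 2.53], [-0.77, 2.02], [0.04, 2.7], [-1, 4.14], [0.28, 2.66], [-3.11, 3.11]. Speed limits (rad/s): [2.57, 2.57, 3.14, 3.14, 3.14, 3.14].

## Interface

Orientations are given as [roll, pitch, yaw] about the fixed x, y, z axes, in that order (R = Rz(yaw) Ry(pitch) Rx(roll)).
In Python, from cell import telemetry, cams, robot gives the robot as it stands.
- The arm moves only by the tool servo_tool, never from a script. Its argument "targets" is text: rows parted by semicolons, each of 4 numbers parted by spaces: the shift along the tool's x, y, z in mm, then the turn about the tool's z in rad. In form: x y z yaw; .... A call has 1 to 20 rows; each row shifts and turns the pose as measured when the row begins, along the tool's axes as they then stand; what a row does not reach is not made up. A row lasts 1/8 s, in which the tool goes at most 62.5 mm and 10.7 degrees, less where a joint would pass 70% of its speed; a pose out of reach is approached as far as the arm can. A call with a gripper value outside its range is refused whole. "hand" is the opening, from 0 (shut) to 1 (fully open), set as the call begins (left out, the last holds). The fingers move at their own pace and stop on an object; "squeeze" is the grip in N (left out, the last holds). Time passes only in rows, so rows that do not move let the fingers close. It gives the time, the measured TCP pose, the force and the opening at its end, in the units of the state.
- telemetry.observe(): the state, without advancing time (a new reading comes with each control period).
- cams.read_camera(name): name is "scene" or "top" or "wrist"; returns a dict with "color" (384x512x3 uint8, red, green, blue), "K" (3x3 intrinsics, pixels), "R" (3x3) and "t" (3): a world point X has camera coordinates R X + t. Camera axes: x right, y down, z forward; pixel columns grow to the right and rows downward; lengths in m; the calibration is good to about 2 mm. A picture is of the moment at which its call begins. There is no depth.
- robot.hand_in(): hands the job in, once; it reports no verdict.
Trained networks look in a picture, given as the dict that the camera call returned (one of the last four; its "shot" number tells which), for a name from the list of things; names that differ only in an ending like _2 or _b are one class to them, and where a whole thing is asked for, a point or a joint stands for the part that bears it (a point fixed in the world has none). Each returns a list of dicts, best first, with "score" (0 to 1); they miss things now and then, are a little off and sometimes report something else, mostly with a low value. They report only what shows in the picture. A call takes as long as a camera call. They do not tell look-alikes from the thing itself.
- cams.cut_out(picture, query): "region" (384x512 bool, what is visible of it) and "extent" ([centre column, centre row, width, height] in pixels, round what is visible of it).
The state is a dict: "time": time; "qpos": joint angles; "qvel": joint speeds; "joint_efforts": joint torques, N m; "tool_pos": TCP position; "tool_rot": TCP orientation; "contact_force": force on the tool from outside, world axes, zero at the start; "torque": the same for the moment, N m; "opening": finger opening in m.
Only numpy, scipy, OpenCV 4.12 (cv2) and the standard library are available. Lean on these libraries where they do the work, as an engineer would, in place of code of your own. Each camera call takes 0.05 s, during which the arm holds its last target.

## Task

The ball bearing lies loose on the face of the bearing housing: push it across the face with the fingertips until it drops into the round seat, pressing it down if need be, so that it lies flat on the seat's bottom. Then push the small swivelling keeper (it has an upright pin to push on) round over the bearing until it meets its stop. Only push and press: do not lift the bearing, knock it off the housing or tip it on edge, and leave the loose screwdriver, bolt and nut beside the housing where they are.

Things in the scene. Friction and masses are not known exactly. Their poses are not given: they have to be found in the camera images.
- housing: Bearing housing, a plain aluminium plate 220 (its x) x 160 (its y) x 30 mm, fixed to the bench, turned up to 0.6 rad either way. Origin: centre of its underside, on the bench. Its flat face is 30 mm above the origin; the round seat is 45 mm towards its +x and 30 mm towards its -y from the plate's centre. Four flush screws in its corners do not stand in the way.
- bearing: Steel ball bearing, a disc of 52 mm diameter, 15 mm thick, about 0.13 kg. Origin: centre of its underside, z along its axis. It starts flat on the housing's face, at the housing's -x end, 80 to 116 mm from the seat's centre, and slides freely. It tips into the seat once its centre is within about 10 mm of the seat's.
- seat (a point): Centre of the bottom of the seat: a round recess of 56 mm diameter, 12 mm deep from the face (bottom 18 mm above the bench), with a 24 mm shaft bore through its bottom. A bearing that is home stands 3 mm above the face. The point's axes are those of the housing.
- keeper_pivot (a point): Pivot of the keeper, on the housing's face 80 mm from the seat's centre towards the housing's +y, 5 mm above the face. The keeper turns about the vertical through it. A fixed 8 mm stop pin, 10 mm high, stands on the face 23 mm from it towards the seat, on the +x side.
- keeper_post (a point): Top of the keeper's upright pin (8 mm diameter), 52 mm from the pivot. The keeper is a dark steel bar 14 mm wide, 4 mm thick, reaching 66 mm from the pivot, its underside 5 mm and its top 9 mm above the housing's face; the pin rises 22 mm from the bar, to 31 mm above the face.
- keeper (a joint): Angle of the keeper, rad. At 0 it points 0.5 rad to the +y side of the housing's -x; it grows counter-clockwise seen from above. At the stop, 2.07, it points to the housing's -y, its end across the seat's rim, over the bearing. It starts open between 0 and 0.6. It stays where it is left; turning it takes about 1 to 2 N at the pin.
- screwdriver: Loose screwdriver with a red handle, 212 x 29 x 30 mm, lying on the bench along the housing's +y side. A bystander. Origin: centre of its underside.
- bolt: Loose bolt, 21 x 19 x 58 mm, standing on its head on the bench at the housing's -y side. A bystander. Origin: centre of its underside.
- nut: Loose hex nut, 34 x 30 x 16 mm, on the bench at the housing's -y side. A bystander. Origin: centre of its underside.
There are look-alikes about, which are no part of the job. Several things have the shape of the bearing; the one meant has the colours described above.

How it is judged:
By the outcome, as a careful person would: the job done as asked, in the order asked, and still so for the second after the job is handed in, with the robot touching nothing.
It also fails if it takes over 53 s, if anything falls off the work surface, if the arm or the gripper's body presses on something with over 40 N, if the wrist force passes 120 N, or if a joint passes its speed limit or range.

## Working session

There is one attempt and no reset: what is moved stays moved. The work goes in short steps, Python scripts to look and compute and a tool call to move; the robot and the scene stay as the last step left them, time stands still between calls to the robot, and variables do not carry over. Pictures are saved under pics/ and viewed, and the job is handed in when it is done.

Besides the shell and the picture viewer there is one more tool, called after "Emit:" as name(argument=value, ...), one argument or row to a line, values as JSON. servo_tool: Moves the arm, as the interface text tells. Its arguments: {"type":"object","properties":{"targets":{"type":"string"},"hand":{"type":"number"},"squeeze":{"type":"number"}},"required":["targets"]}

```bash
mkdir -p pics; ls
python3 - <<'E'
from cell import telemetry,cams
import cv2,numpy as np
print(telemetry.observe())
for n in ["scene","top","wrist"]:
    p=cams.read_camera(n); cv2.imwrite(f"pics/{n}0.png",p["color"][:,:,::-1]); np.savez(f"pics/{n}0.npz",**{k:p[k] for k in("color","K","R","t")})
    print(n,p["K"].tolist(),p["R"].round(4).tolist(),p["t"].round(4).tolist())
    for q in ["housing","bearing","keeper","screwdriver","bolt","nut"]:
        if n!="wrist": print(q,[(round(d["score"],2),[int(v) for v in d["extent"]]) for d in cams.cut_out(p,q)])
E
```

```text
pics
{'time': 0.0, 'qpos': array([-1.35098485e+00,  3.42719170e-01,  1.52501622e+00, -3.04377946e-05,
        1.27539169e+00, -1.45966717e-01]), 'qvel': array([-0.00047181,  0.00075053, -0.00026072,  0.00088666,  0.00010196,
        0.00075686]), 'joint_efforts': array([-2.00784125e-03, -4.31250823e+01, -2.44222015e+01,  7.15545123e-02,
        5.58232516e-02, -1.10853248e-04]), 'tool_pos': array([ 0.18772385, -0.48987816,  0.24004707]), 'tool_rot': array([-3.14007031e+00, -1.94384290e-04,  3.65786931e-01]), 'contact_force': array([-0.28676801, -0.04113511,  0.5533771 ]), 'torque': array([-0.00297773,  0.0156296 ,  0.01268249]), 'opening': 0.09191102448684806}
scene [[453.96322160709633, 0.0, 253.9728791299203], [0.0, 453.96322160709633, 192.01895854772286], [0.0, 0.0, 1.0]] [[0.7797, -0.6261, 0.0016], [-0.3431, -0.4294, -0.8354], [0.5238, 0.6508, -0.5496]] [-0.3621, 0.2544, 0.5923]
housing [(0.96, [272, 207, 134, 90])]
bearing [(0.87, [260, 213, 28, 21]), (0.85, [139, 220, 28, 21]), (0.74, [194, 237, 25, 22]), (0.57, [224, 265, 27, 23])]
keeper [(0.56, [260, 179, 33, 10])]
screwdriv
[... 204 characters left out ...]
, 1.0]] [[0.0144, -0.9998, 0.0154], [-0.9895, -0.0165, -0.1433], [0.1435, -0.0132, -0.9896]] [0.0537, 0.4987, 0.9205]
housing [(0.96, [254, 160, 69, 92]), (0.52, [229, 153, 17, 31])]
bearing [(0.81, [204, 253, 19, 20]), (0.71, [246, 231, 21, 23]), (0.64, [270, 180, 25, 23]), (0.5, [285, 233, 20, 21]), (0.36, [230, 154, 13, 23])]
keeper [(0.76, [232, 152, 13, 24])]
screwdriver [(0.63, [201, 162, 15, 82])]
bolt [(0.41, [301, 128, 15, 11])]
nut [(0.54, [311, 169, 10, 16])]
wrist [[299.6088499506534, 0.0, 255.06131752841074], [0.0, 299.6088499506534, 191.10666491465486], [0.0, 0.0, 1.0]] [[0.3576, -0.9339, -0.0005], [-0.8877, -0.3401, 0.3104], [-0.29, -0.1105, -0.9506]] [-0.5245, -0.0391, 0.392]
```

Run:
```python
import cv2
a=cv2.imread("pics/top0.png")[90:290,150:360]; cv2.imwrite("pics/topc.png",cv2.resize(a,None,fx=3,fy=3,interpolation=2))
a=cv2.imread("pics/scene0.png")[140:300,110:370]; cv2.imwrite("pics/scenec.png",cv2.resize(a,None,fx=3,fy=3,interpolation=2))
```

```text
(no output)
```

View pics/topc.png

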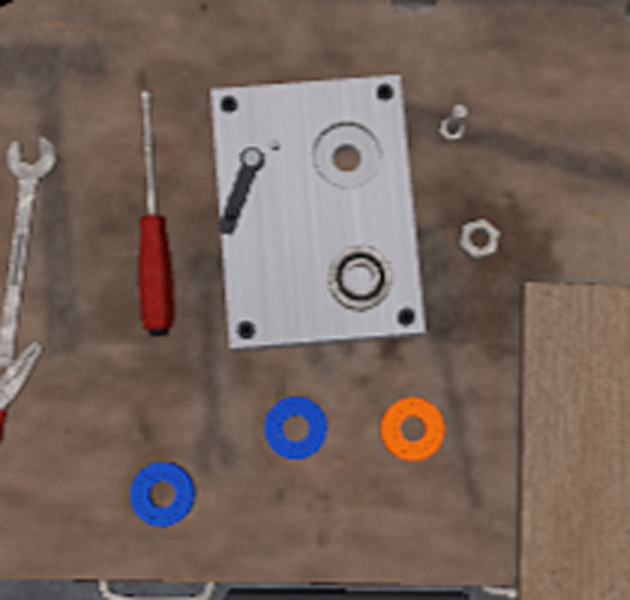

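View pics/scenec.png

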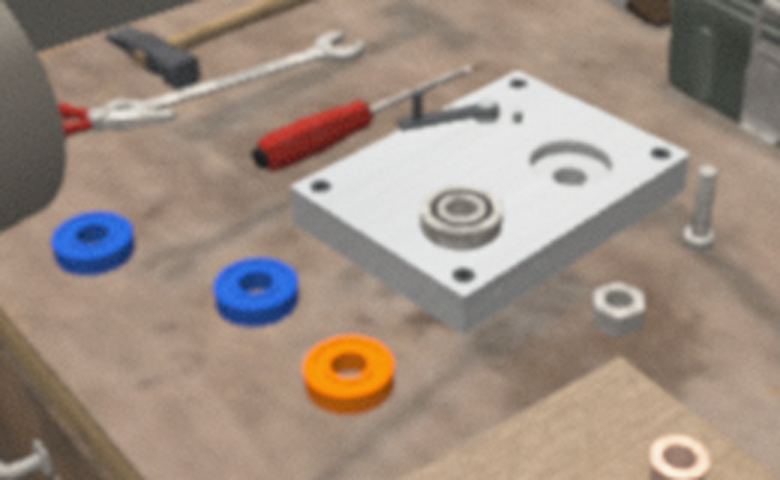

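View pics/wrist0.png

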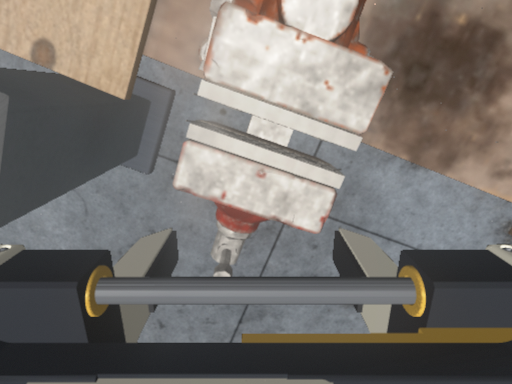

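```bash
cat > h.py <<'E'
import numpy as np,cv2
from scipy.optimize import least_squares
def proj(c,X):
    X=np.atleast_2d(X); P=X@c["R"].T+c["t"]; p=P@c["K"].T; return p[:,:2]/p[:,2:]
def ray(c,uv,z):
    d=c["R"].T@np.linalg.solve(c["K"],[uv[0],uv[1],1]); o=-c["R"].T@c["t"]; return o+d*(z-o[2])/d[2]
def tri(cs,uvs):
    A=[];b=[]
    for c,uv in zip(cs,uvs):
        d=c["R"].T@np.linalg.solve(c["K"],[uv[0],uv[1],1]); d/=np.linalg.norm(d); o=-c["R"].T@c["t"]; M=np.eye(3)-np.outer(d,d); A.append(M); b.append(M@o)
    A=np.vstack(A);b=np.hstack(b); x=np.linalg.lstsq(A,b,rcond=None)[0]; return x
def hw(p,xyz):
    c,s=np.cos(p[2]),np.sin(p[2]); xyz=np.atleast_2d(xyz); return np.c_[p[0]+c*xyz[:,0]-s*xyz[:,1],p[1]+s*xyz[:,0]+c*xyz[:,1],xyz[:,2]]
E
python3 - <<'E'
from h import *
t=np.load("pics/top0.npz");s=np.load("pics/scene0.npz")
T=lambda a:np.array(a)/3+[150,90]-0.33
S=lambda a:np.array(a)/3+[110,140]-0.33
cor=np.array([[.11,.08,.03],[.11,-.08,.03],[-.11,-.08,.03],[-.11,.08,.03],[.045,-.03,.018]])
ti=T([[211,88],[401,75],[425,331],[230,348],[347,157]]); si=S([[520,70],[688,154],[465,298],[293,187],[569,177]])
for a,b in zip(ti,si): print("tri",tri([t,s],[a,b]).round(4))
f=lambda p,w=(1,1):np.r_[w[0]*(proj(t,hw(p,cor))-ti).ravel(),w[1]*(proj(s,hw(p,cor))-si).ravel()]
for w in((1,1),(1,0),(0,1)):
    r=least_squares(f,[.6,0,0],args=(w,)); p=r.x; print(w,p.round(4),np.abs(r.fun).max().round(2))
    if w==(1,1): P=p
print("seat",hw(P,[.045,-.03,.018]).round(4),"pivot",hw(P,[.045,.05,.035]).round(4))
b=[T([360,278]),S([460,208])]; print("bearing top tri",tri([t,s],b).round(4),ray(t,b[0],.045).round(4),ray(s,b[1],.045).round(4))
k=[T([251,157]),S([487,108])]; print("pivot",tri([t,s],k).round(4))
k=[T([228,220]),S([418,93])]; print("post",tri([t,s],k).round(4))
from scipy.optimize import least_squares
for a in np.arange(0,.61,.1):
    th=np.pi-.5+a; X=hw(P,[.045+.052*np.cos(th),.05+.052*np.sin(th),.061])
    print(round(a,1),X.round(4),((proj(t,X)-[150,90]+.33)*3).round(0),((proj(s,X)-[110,140]+.33)*3).round(0))
np.save("P.npy",P)
E
```

```text
tri [0.6707 0.1523 0.0293]
tri [ 0.6835 -0.0072  0.0305]
tri [ 0.4665 -0.0285  0.0283]
tri [0.4508 0.1308 0.0285]
tri [0.6149 0.0371 0.0169]
(1, 1) [0.5673 0.0617 0.0974] 1.01
(1, 0) [0.5681 0.0617 0.0965] 0.31
(0, 1) [0.5664 0.0613 0.0984] 0.84
seat [[0.615  0.0362 0.018 ]] pivot [[0.6072 0.1159 0.035 ]]
bearing top tri [0.5074 0.026  0.0448] [0.5077 0.0258 0.045 ] [0.5068 0.0259 0.045 ]
pivot [0.6089 0.1174 0.036 ]
post [0.553  0.1315 0.0618]
0.0 [[0.5594 0.1362 0.061 ]] [[224. 209.]] [[417.  89.]]
0.1 [[0.5576 0.1314 0.061 ]] [[230. 212.]] [[419.  93.]]
0.2 [[0.5563 0.1263 0.061 ]] [[237. 213.]] [[422.  96.]]
0.3 [[0.5555 0.1212 0.061 ]] [[243. 214.]] [[426. 100.]]
0.4 [[0.5552 0.116  0.061 ]] [[250. 215.]] [[430. 103.]]
0.5 [[0.5555 0.1108 0.061 ]] [[256. 215.]] [[435. 106.]]
0.6 [[0.5562 0.1057 0.061 ]] [[262. 214.]] [[441. 109.]]
```

View pics/top0.png

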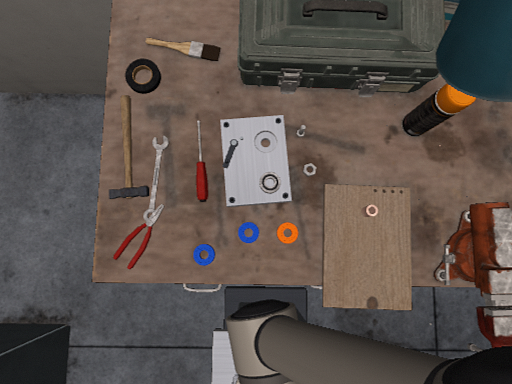

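View pics/scene0.png

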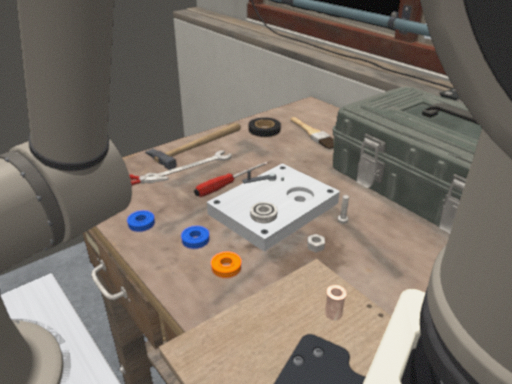

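Emit:
servo_tool(
  targets="37 -22 0 0;37 -22 0 0;37 -22 0 0;37 -22 0 0;37 -22 0 0;37 -22 0 0;37 -22 0 0;37 -22 0 0;37 -22 0 0;37 -22 0 0;0 0 0 0.135;0 0 0 0.135;0 0 0 0",
  hand=0.27,
  squeeze=30,
)

```text
time: 2.38
tool_pos: [0.4638, -0.1421, 0.2412]
tool_rot: [3.138, -0.003, 0.089]
contact_force: [-0.1, -0.0, -0.6]
opening: 0.025
```

Emit:
servo_tool(
  targets="0 -41 0 0;0 -41 0 0;0 -41 0 0;0 -41 0 0;0 0 40 0;0 0 40 0;0 0 40 0;0 0 30 0;0 0 0 0",
)

```text
time: 3.5
tool_pos: [0.4507, 0.0238, 0.0886]
tool_rot: [3.137, -0.01, 0.114]
contact_force: [0.5, -0.3, 0.7]
opening: 0.0248
```

```bash
cat > look.py <<'E'
import sys
from cell import cams,telemetry
from h import *
P=np.load("P.npy")
for n in sys.argv[2:]:
    p=cams.read_camera(n); np.savez(f"pics/{n}{sys.argv[1]}.npz",**{k:p[k] for k in("color","K","R","t")})
    im=p["color"][:,:,::-1].copy()
    if n=="top": im=cv2.resize(im[100:220,200:320],None,fx=5,fy=5,interpolation=2)
    elif n=="scene": im=cv2.resize(im[150:250,190:350],None,fx=5,fy=5,interpolation=2)
    cv2.imwrite(f"pics/{n}{sys.argv[1]}.png",im)
    print(n,"seat px",proj(p,hw(P,[.045,-.03,.018])).round(1),"seat rim centre",proj(p,hw(P,[.045,-.03,.03])).round(1))
o=telemetry.observe(); print(o["time"],o["tool_pos"].round(4),o["tool_rot"].round(3))
E
python3 look.py 1 wrist top
```

```text
wrist seat px [[265.4 -45.8]] seat rim centre [[266.2 -55.4]]
top seat px [[265.4 142.3]] seat rim centre [[265.6 141.1]]
3.6 [0.4524 0.0236 0.0907] [ 3.135 -0.014  0.113]
```

View pics/wrist1.png

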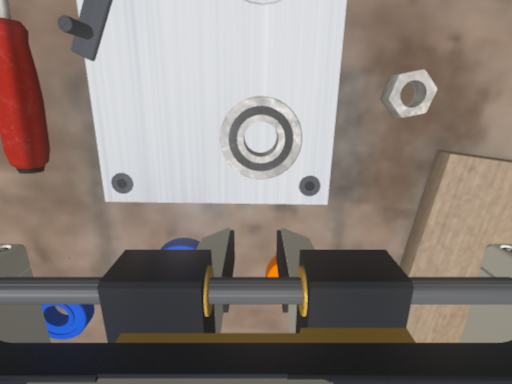

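Run:
```python
from h import *
w=np.load("pics/wrist1.npz"); t=np.load("pics/top1.npz")
print(ray(w,(261,137),.045), "corners", ray(w,(106,202),.03),ray(w,(327,205),.03)); P=np.load("P.npy"); print(hw(P,[[-.11,.08,.03],[-.11,-.08,.03]]))
# bearing in top
```

```text
[0.50958696 0.02686029 0.045     ] corners [0.44920028 0.13127722 0.03      ] [ 0.46472771 -0.0269061   0.03      ]
[[ 0.45003559  0.13064862  0.03      ]
 [ 0.46559017 -0.02859351  0.03      ]]
```

Emit:
servo_tool(
  targets="0 3 0 0.018;0 0 20 0;0 0 14 0;0 0 0 0",
)

```text
time: 4.1
tool_pos: [0.4571, 0.0194, 0.0605]
tool_rot: [3.133, -0.025, 0.094]
contact_force: [-1.0, -0.0, 0.4]
opening: 0.0249
```

Emit:
servo_tool(
  targets="0 0 10 0;0 0 0 0;0 0 0 0",
)

```text
time: 4.47
tool_pos: [0.4582, 0.0192, 0.0509]
tool_rot: [3.133, -0.026, 0.094]
contact_force: [-0.3, -0.1, -0.3]
opening: 0.0248
```

Emit:
servo_tool(
  targets="0 -2 0 0;8 0 0 0;8 0 0 0;8 0 0 0;8 0 0 0;8 0 0 0;8 0 0 0;8 0 0 0;8 0 0 0;0 0 0 0",
)

```text
time: 5.72
tool_pos: [0.527, 0.0278, 0.053]
tool_rot: [3.133, -0.027, 0.094]
contact_force: [-0.3, -0.5, -0.1]
opening: 0.0251
```

```bash
python3 look.py 2 wrist top
```

```text
wrist seat px [[254.9  87.4]] seat rim centre [[255.1  86.4]]
top seat px [[265.4 142.3]] seat rim centre [[265.6 141.1]]
5.825 [0.5262 0.0279 0.0529] [ 3.133 -0.026  0.094]
```

View pics/wrist2.png

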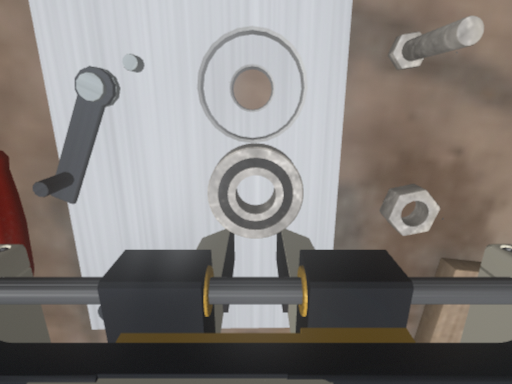

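Emit:
servo_tool(
  targets="8 0 2 0;8 0 0.5 0;8 0 0.5 0;8 0 0.5 0;8 0 0.5 0;8 0 0 0;0 0 0 0",
)

```text
time: 6.7
tool_pos: [0.5773, 0.0327, 0.05]
tool_rot: [3.133, -0.026, 0.094]
contact_force: [-0.4, 0.6, 0.4]
opening: 0.0246
```

```bash
python3 look.py 3 wrist scene
```

```text
wrist seat px [[255.  174.9]] seat rim centre [[255.2 179.8]]
scene seat px [[300.3 198.3]] seat rim centre [[300.7 193.4]]
6.8 [0.5765 0.0327 0.0499] [ 3.133 -0.025  0.094]
```

View pics/wrist3.png

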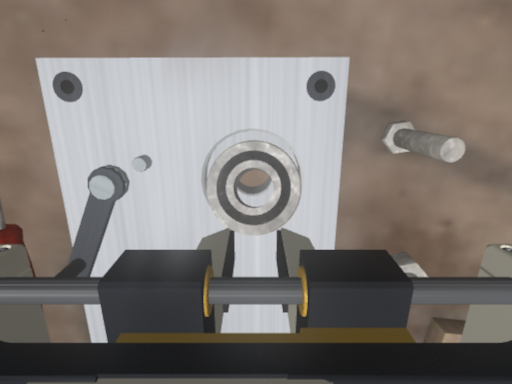

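View pics/scene3.png

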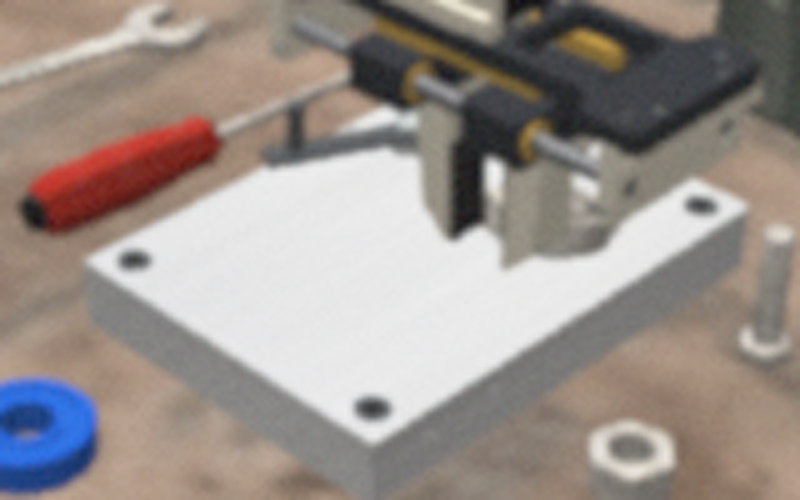

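Emit:
servo_tool(
  targets="4 0 0 0;3 0 0 0;2 0 0 0;0 0 0 0;0 0 0 0",
)

```text
time: 7.42
tool_pos: [0.5856, 0.0335, 0.0501]
tool_rot: [3.133, -0.025, 0.094]
contact_force: [-0.2, 0.3, 0.9]
opening: 0.0247
```

```bash
python3 look.py 4 wrist scene
```

```text
wrist seat px [[255.2 188. ]] seat rim centre [[255.4 193.7]]
scene seat px [[300.3 198.3]] seat rim centre [[300.7 193.4]]
7.525 [0.5856 0.0335 0.0502] [ 3.133 -0.025  0.094]
```

View pics/wrist4.png

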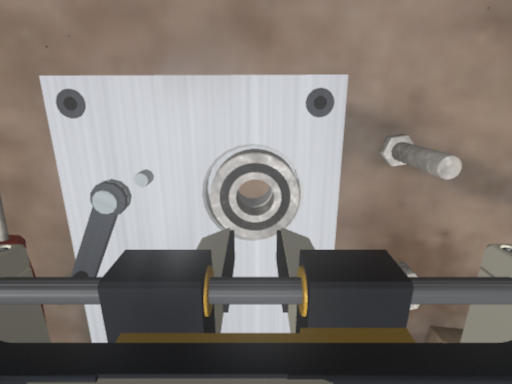

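View pics/scene4.png

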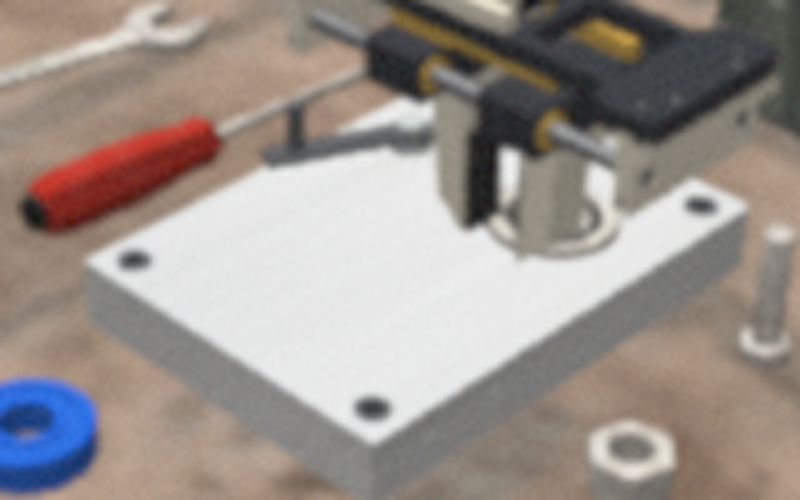

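Emit:
servo_tool(
  targets="-2 0 -12 0;0 0 -6 0;16 0 0 0;16 0 0 0;0 0 0 0;0 0 8 0;0 0 4 0;0 0 0 0",
)

```text
time: 8.52
tool_pos: [0.6144, 0.0364, 0.0595]
tool_rot: [3.133, -0.025, 0.094]
contact_force: [0.9, -0.9, 0.7]
opening: 0.0247
```

Emit:
servo_tool(
  targets="0 0 5 0;0 0 4 0;0 0 2 0;0 0 2 0;0 0 2 0;0 0 0 0",
)

```text
time: 9.28
tool_pos: [0.6147, 0.0363, 0.0479]
tool_rot: [3.133, -0.027, 0.094]
contact_force: [-0.5, -1.2, -0.8]
opening: 0.0249
```

Emit:
servo_tool(
  targets="0 0 2 0;0 0 1.5 0;0 0 1.5 0",
)

```text
time: 9.65
tool_pos: [0.6151, 0.0363, 0.0471]
tool_rot: [3.132, -0.029, 0.095]
contact_force: [-5.3, -1.1, 14.6]
opening: 0.0246
```

Emit:
servo_tool(
  targets="0 0 -10 0;0 0 -30 0;0 0 -30 0;-30 -20 0 0;-30 -30 0 0;-20 0 0 0.15;0 0 0 0",
  hand=0.22,
)

```text
time: 10.52
tool_pos: [0.528, 0.0799, 0.1168]
tool_rot: [3.137, -0.033, -0.058]
contact_force: [0.1, -0.3, 0.7]
opening: 0.02
```

```bash
python3 look.py 5 wrist top scene
python3 - <<'E'
from h import *
t=np.load("pics/top5.npz"); print("toolbox", [ray(t,(290,90),z).round(3) for z in(0,.1)])
from cell import telemetry; print(telemetry.observe()["qpos"])
E
```

```text
wrist seat px [[304.4  90.7]] seat rim centre [[307.1  90. ]]
top seat px [[265.4 142.3]] seat rim centre [[265.6 141.1]]
scene seat px [[300.3 198.3]] seat rim centre [[300.7 193.4]]
10.675 [0.5299 0.0795 0.1168] [ 3.137 -0.034 -0.058]
toolbox [array([ 0.763, -0.028,  0.   ]), array([ 0.722, -0.018,  0.1  ])]
[ 0.00980665  0.47721621  1.69051954 -0.00838417  0.93984535  1.64329416]
```

View pics/wrist5.png

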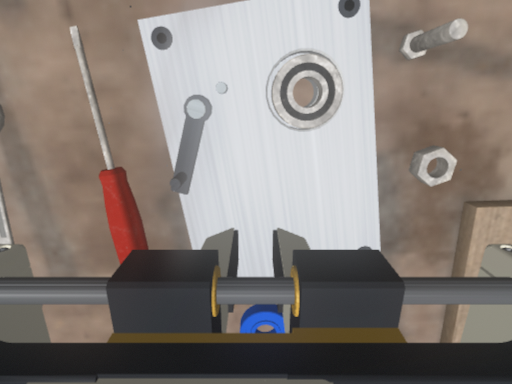

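View pics/top5.png

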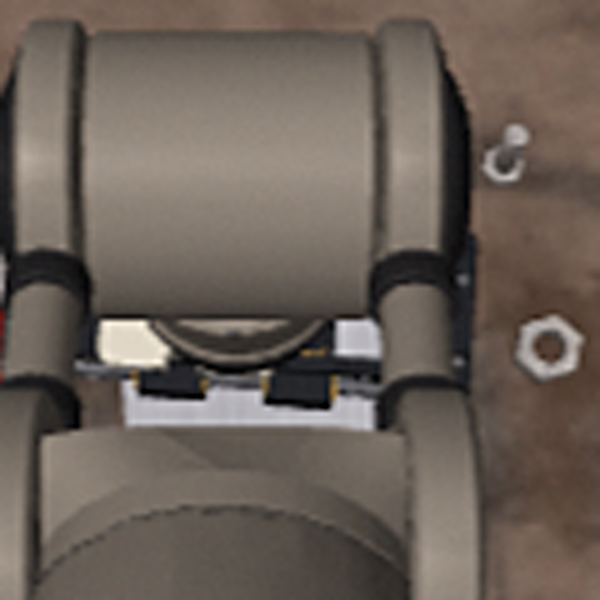

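View pics/scene5.png

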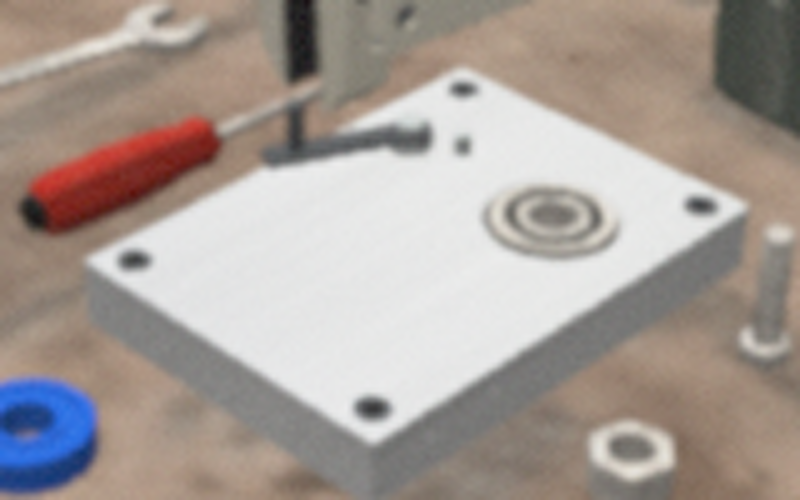

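Run:
```python
from h import *
w=np.load("pics/wrist5.npz");t=np.load("pics/top0.npz");s=np.load("pics/scene0.npz"); w2=np.load("pics/wrist2.npz"); P=np.load("P.npy")
a=(178,184)
print("pin",tri([w,s],[a,np.array([418,93])/3+[110,140]-.33]).round(4),ray(w,a,.061).round(4), ray(w2,(41,189),.061).round(4))
print("pivot",ray(w,(198,107),.043).round(4), "exp",hw(P,[.045,.05,.035]).round(4))
print("bearing",ray(w,(305,91),.033).round(4))
print("screws",ray(w,(161,38),.03).round(4),ray(w,(349,6),.03).round(4))
im=cv2.imread("pics/wrist5.png")[60:230,130:260]; cv2.imwrite("pics/w5c.png",cv2.resize(im,None,fx=4,fy=4,interpolation=2)[:600])
```

```text
pin [0.557  0.1321 0.0607] [0.557  0.1321 0.061 ] [0.5579 0.1336 0.061 ]
pivot [0.6077 0.1156 0.043 ] exp [[0.6072 0.1159 0.035 ]]
bearing [0.6143 0.0383 0.033 ]
screws [0.6559 0.1387 0.03  ] [0.6682 0.0069 0.03  ]
```

View pics/w5c.png

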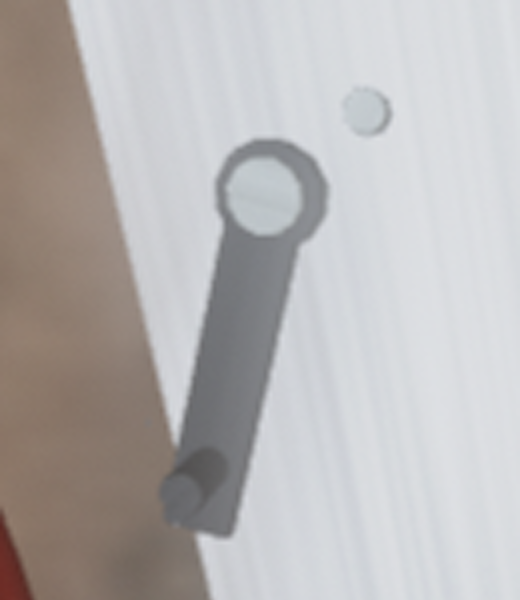

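Emit:
servo_tool(
  targets="12 -27 0 0;12 -26.5 0 0;0 0 0 0.15;0 0 0 0",
)

```text
time: 11.18
tool_pos: [0.5621, 0.1319, 0.1168]
tool_rot: [-3.14, -0.037, -0.206]
contact_force: [0.8, 0.2, -0.9]
opening: 0.0201
```

Emit:
servo_tool(
  targets="-6 1 0 0;0 0 0 0;0 0 20 0;0 0 15 0;0 0 0 0",
)

```text
time: 11.8
tool_pos: [0.5577, 0.1306, 0.0809]
tool_rot: [-3.14, -0.038, -0.199]
contact_force: [0.6, -0.0, -0.0]
opening: 0.0204
```

```bash
python3 look.py 6 scene wrist
```

```text
scene seat px [[300.3 198.3]] seat rim centre [[300.7 193.4]]
wrist seat px [[375.3 112.4]] seat rim centre [[382.5 112.7]]
11.9 [0.5585 0.1308 0.0821] [-3.14  -0.04  -0.199]
```

View pics/scene6.png

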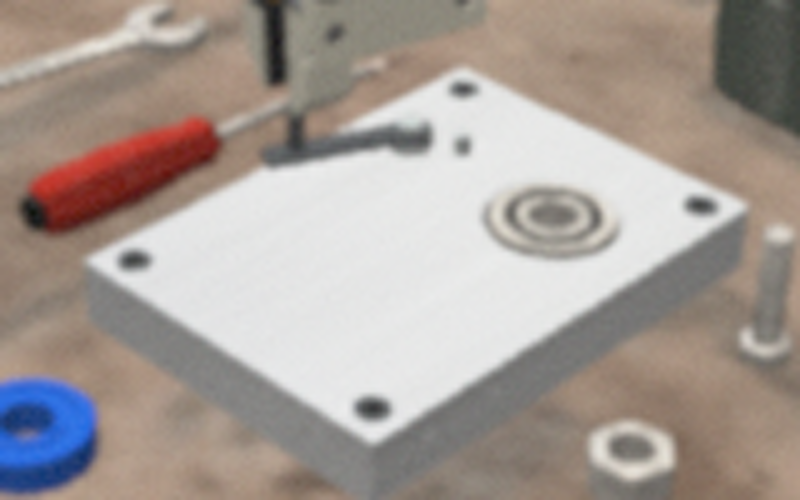

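View pics/wrist6.png

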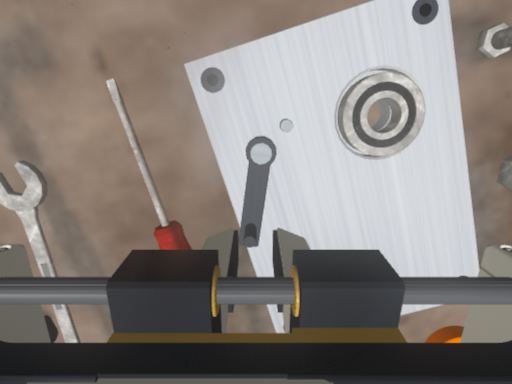

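Run:
```python
from h import *
from scipy.spatial.transform import Rotation as Ro
from cell import telemetry
o=telemetry.observe(); R=Ro.from_euler('xyz',o["tool_rot"]).as_matrix(); w=np.load("pics/wrist6.npz")
for x in(-.0095,0,.0095):
    for y in (-.01,.01): print(x,y,proj(w,o["tool_pos"]+R@[x,y,.014]).round(0))
print("pin", [proj(w,[.557,.1315,z]).round(0) for z in(.061,.04)])
im=cv2.imread("pics/wrist6.png")[140:290,190:320]; cv2.imwrite("pics/w6c.png",cv2.resize(im,None,fx=4,fy=4,interpolation=2))
```

```text
-0.0095 -0.01 [[238. 258.]]
-0.0095 0.01 [[272. 258.]]
0 -0.01 [[238. 244.]]
0 0.01 [[272. 244.]]
0.0095 -0.01 [[238. 229.]]
0.0095 0.01 [[272. 229.]]
pin [array([[254., 242.]]), array([[255., 228.]])]
```

View pics/w6c.png

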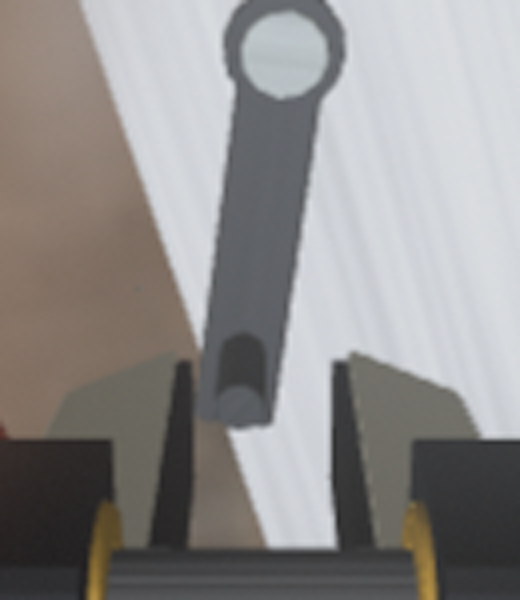

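Emit:
servo_tool(
  targets="-1 -2.5 0 0;0 0 0 0;0 0 12 0;0 0 11 0;0 0 0 0",
)

```text
time: 12.52
tool_pos: [0.5596, 0.1337, 0.0587]
tool_rot: [-3.139, -0.042, -0.199]
contact_force: [0.2, -0.4, 0.5]
opening: 0.0202
```

Emit:
servo_tool(
  targets="0 5.5 0 -0.05;0.3 5.5 0 -0.1;0.3 5.5 0 -0.1;0.3 5.5 0 -0.1;0.3 5.5 0 -0.1;0.3 5.5 0 -0.1;0 0 0 0",
  hand=0.17,
)

```text
time: 13.4
tool_pos: [0.5601, 0.1018, 0.0578]
tool_rot: [3.124, -0.034, 0.368]
contact_force: [-0.7, -0.0, 0.3]
opening: 0.0155
```

```bash
cat > k.py <<'E'
from h import *
from cell import telemetry
o=telemetry.observe();P=np.load("P.npy");v=o["tool_pos"][:2]-hw(P,[.045,.05,0])[0,:2]
print("r",np.hypot(*v).round(4),"phi TCP",(np.arctan2(v[1],v[0])%(2*np.pi)).round(3),"aim end",round(4.712+P[2],3),"psi+pi",(o["tool_rot"][2]+np.pi).round(3),o["tool_pos"].round(4),o["contact_force"].round(1))
E
python3 k.py; python3 look.py 7 scene
```

```text
r 0.0492 phi TCP 3.432 aim end 4.809 psi+pi 3.51 [0.5601 0.1018 0.0578] [-0.7 -0.   0.3]
scene seat px [[300.3 198.3]] seat rim centre [[300.7 193.4]]
13.45 [0.56   0.1019 0.0578] [ 3.124 -0.034  0.367]
```

View pics/scene7.png

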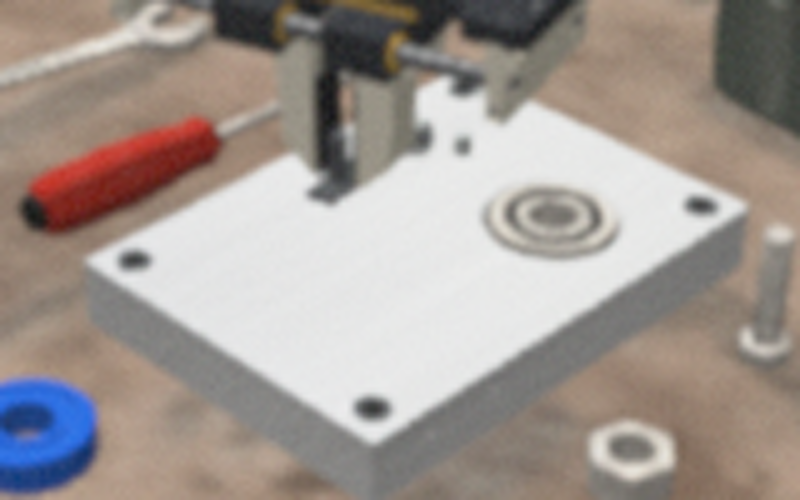

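Emit:
servo_tool(
  targets="-0.5 5.5 0 -0.09;-0.3 5.5 0 -0.1;-0.2 5.5 0 -0.1;0 5.5 0 -0.1;0 5.5 0 -0.1;0 5.5 0 -0.1;0 5.5 0 -0.1;0 0 0 0",
)

```text
time: 14.45
tool_pos: [0.5817, 0.0742, 0.0579]
tool_rot: [3.11, -0.016, 1.063]
contact_force: [0.6, 0.0, 0.4]
opening: 0.0157
```

```bash
python3 k.py; python3 look.py 8 scene
```

```text
r 0.0488 phi TCP 4.162 aim end 4.809 psi+pi 4.204 [0.5817 0.0742 0.0579] [0.6 0.  0.4]
scene seat px [[300.3 198.3]] seat rim centre [[300.7 193.4]]
14.5 [0.5815 0.0743 0.0579] [ 3.11  -0.016  1.062]
```

View pics/scene8.png

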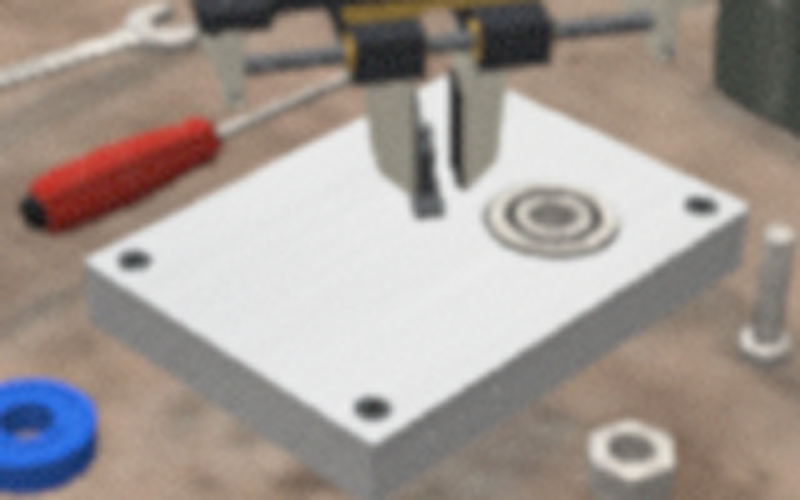

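Emit:
servo_tool(
  targets="-0.3 5.5 0 -0.1;-0.2 5.5 0 -0.1;0 5.5 0 -0.1;0 5.5 0 -0.1;0 5 0 -0.1;0 0 0 0",
)

```text
time: 15.25
tool_pos: [0.6043, 0.0674, 0.0578]
tool_rot: [3.112, 0.001, 1.56]
contact_force: [-0.7, 0.2, -0.3]
opening: 0.0158
```

```bash
python3 k.py
```

```text
r 0.0486 phi TCP 4.652 aim end 4.809 psi+pi 4.701 [0.6043 0.0674 0.0578] [-0.7  0.2 -0.3]
```

Now creep to the stop.

Emit:
servo_tool(
  targets="0 3 0 0;0 3 0 -0.05;0 3 0 -0.05;0 1.5 0 0",
)

```text
time: 15.75
tool_pos: [0.6135, 0.0677, 0.0577]
tool_rot: [3.115, 0.003, 1.652]
contact_force: [-0.3, -1.0, -0.3]
opening: 0.0157
```

```bash
python3 k.py
```

```text
r 0.0486 phi TCP 4.843 aim end 4.809 psi+pi 4.794 [0.6135 0.0677 0.0577] [-0.3 -1.  -0.3]
```

Emit:
servo_tool(
  targets="0 1.5 0 0;0 1.5 0 0;0 1 0 0",
)

```text
time: 16.12
tool_pos: [0.616, 0.0677, 0.0575]
tool_rot: [3.119, 0.004, 1.649]
contact_force: [-6.1, -2.2, 3.6]
opening: 0.0152
```

Emit:
servo_tool(
  targets="0 1.5 0 0;0 1.5 0 0",
)

```text
time: 16.38
tool_pos: [0.6162, 0.0677, 0.0574]
tool_rot: [3.126, 0.004, 1.648]
contact_force: [-7.3, -2.1, 5.1]
opening: 0.0158
```

Emit:
servo_tool(
  targets="0 2.5 0 0;0 2.5 0 0",
)

```text
time: 16.62
tool_pos: [0.6165, 0.0677, 0.0572]
tool_rot: [3.137, 0.004, 1.647]
contact_force: [-11.0, -2.5, 7.9]
opening: 0.0157
```

Emit:
servo_tool(
  targets="0 -2.5 0 0;0 0 -15 0;0 0 -30 0;0 0 -30 0;0 0 -30 0;-40 0 -10 0;-50 0 0 0;-50 0 0 0;0 0 0 0",
)

```text
time: 17.75
tool_pos: [0.6309, -0.0741, 0.1876]
tool_rot: [3.114, 0.006, 1.648]
contact_force: [-0.0, 1.1, -0.3]
opening: 0.0153
```

```bash
python3 look.py 9 scene wrist top
```

```text
scene seat px [[300.3 198.3]] seat rim centre [[300.7 193.4]]
wrist seat px [[243.1  65.7]] seat rim centre [[242.9  64.7]]
top seat px [[265.4 142.3]] seat rim centre [[265.6 141.1]]
17.9 [ 0.6303 -0.0699  0.187 ] [3.115 0.005 1.653]
```

View pics/scene9.png

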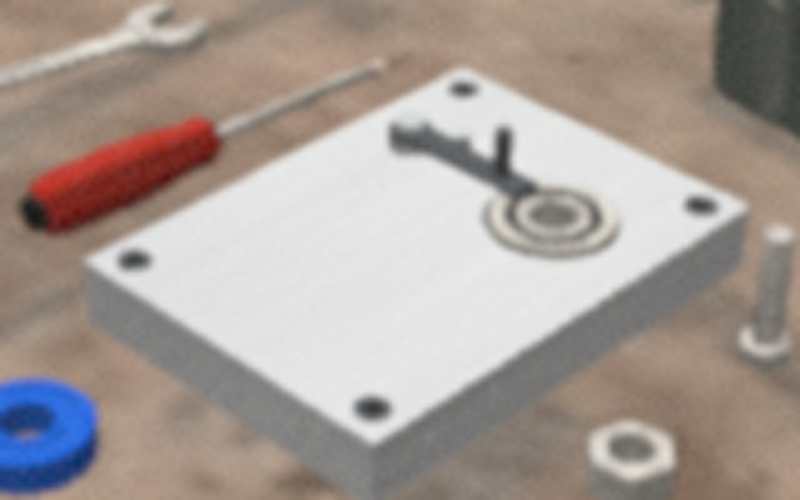

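View pics/wrist9.png

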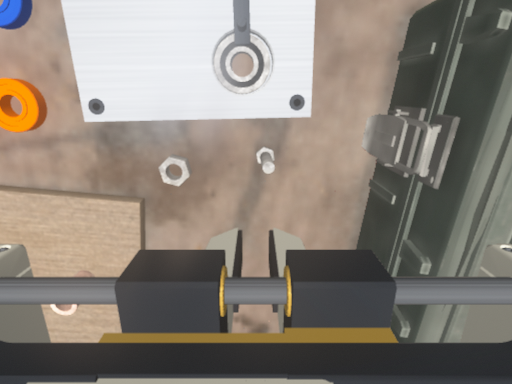

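View pics/top9.png

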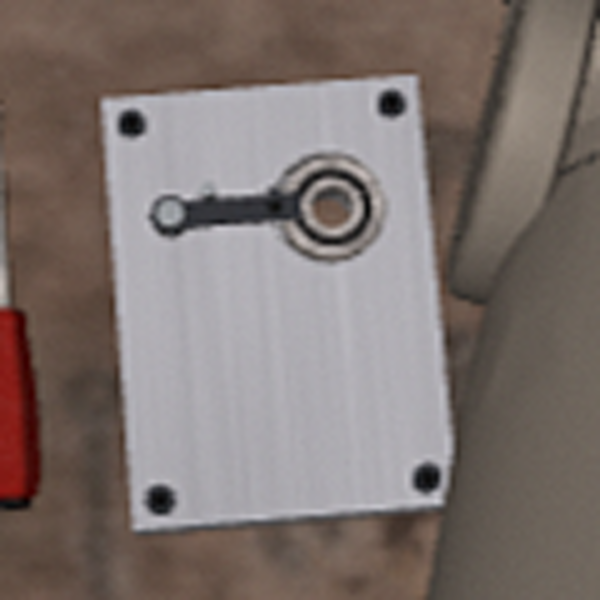

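```bash
python3 -c "
from cell import robot,telemetry
print(telemetry.observe()['time'],robot.hand_in())"
```

```text
the job is handed in; nothing more can be done
17.9 None
```

The bearing is home in the seat and the keeper is against its stop. I handed the job in at 17.9 s of the 53 s allowed.

**Bearing:** I chose the steel one on the plate, at top-view pixel (270, 182). The look-alikes were two blue, one orange and one copper. I pushed it about 108 mm with two fingertips until it dropped into the seat. Pressing down with about 15 N met resistance with the fingertips at about 33 mm above the bench. That is the height expected for a bearing that is home, 3 mm above the face.

**Keeper:** I pushed it round by its pin, with the pin loosely between the fingers. It stopped within a millimetre of where the stop should be. There the force rose to 11 N, against the 1 to 2 N needed to turn it.

**Last checks:**
- In the last pictures the bearing lies flat in the seat, with the keeper's end over its rim and its bar beside the stop pin.
- The screwdriver, bolt and nut look to be where they started; I judged this by eye and did not measure it.
- The gripper is clear of everything.

**What disagreed:** wrist-camera positions differed from the two fixed cameras by 1 to 2 mm in y, which is within the calibration. The tool tilted up to about 0.04 rad during the moves, which I allowed for.

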